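# Tongs transfer of a porcelain boat onto a tripod

## Task

Take the tongs from their stand and with them lift the blue boat off the grey tile and set it down gently on top of the tripod, lying centred along the two rods. Then put the tongs back upright in the pocket of their stand. Never touch the blue boat with the gripper itself, and leave the other boats and everything else on the bench where they are.

Things in the scene. Friction and masses are not known exactly. Their poses are not given: they have to be found in the camera images.
- tongs: steel spring tongs, orange grip plates, black rubber jaws, standing tips down in their stand; 128 mm tall, 0.11 kg. Origin: midway between the jaw tips, level with their lower ends; z up along the tongs, y the line along which the jaws close; a half turn about z makes no difference. The two arms swing on pivots 120 mm above the tips and always move alike; a spring holds them open
- tongs_grip (a point): midway between the orange grip plates, 85 mm above the jaw tips (top of tongs 43 mm above here); axes as the tongs. Plates 30 mm tall, 24 mm wide, facing out along y. Squeezing them closes the jaws: 45 mm over the plates = free; 43 mm = jaws 40 mm apart, about 10 N of spring, enough to carry the tongs; 39 mm = jaws 26 mm apart, about 15 N
- tongs_jaws (a point): midway between the jaws, 9 mm above the tips; axes as the tongs. Jaws 16 mm wide along x, 4 mm thick, 18 mm tall, flat inside, parallel when 26 mm apart; left free 47 mm apart inside, about 57 mm outside. Beyond the spring each newton on the plates gives 0.3 N at the jaws: a 40 N grip holds a boat firmly. Let the plates out to 43 mm to free the boat while keeping the tongs
- stand: white base plate 90 x 110 x 8 mm carrying a green upright rectangular pocket, open above, in which the tongs stand; fixed. Origin: centre of the underside; the pocket is long along y
- stand_in (a point): centre of the pocket's inner floor, 13 mm above the table; the pocket is 26 mm (x) by 66 mm (y) inside, walls 5 mm, rim 45 mm above this floor. Axes as the stand
- tile: flat grey drying tile, 130 (x) x 250 (y) x 10 mm, fixed; three boats lie on it side by side about 75 mm apart. Origin: centre of the underside; its top is 10 mm above the table
- boat_blue: the blue glazed boat to be moved: open trough 80 mm long, 26 mm wide with parallel upright long sides, 20 mm high, flat underside 70 x 26 mm, about 0.06 kg; a tab 12 mm wide sticks out 12 mm at the top of its +x end. Origin: centre of the underside; x along its length, z up. It lies across the tile's 130 mm width
- boat_white: the white boat, to be left alone, same shape as the blue one. Origin: centre of the underside
- boat_brown: the brown boat, to be left alone, same shape as the blue one. Origin: centre of the underside
- tripod: steel laboratory tripod, fixed, with an unlit spirit burner under it: a ring 110 mm across on three splayed legs (feet 75 mm from the axis), with two parallel dark steel rods lying across the ring. Origin: centre, at table level
- tripod_top (a point): point midway between the two rods, at the level of their top edges, 139 mm above the table. The rods are 8 mm thick and 130 mm long, run along this frame's x at y = +9 and -9 mm, and stand 8 mm proud of the ring; a boat rests along both. z up
- bottle: amber jar with black cap, 56 mm across, 120 mm tall, a bystander. Origin: centre of the underside
- beaker: glass beaker, 70 mm across, 90 mm tall, a bystander. Origin: centre of the underside
- dish: shallow white dish, 90 mm across, 22 mm high, a bystander. Origin: centre of the underside
- spatula: steel sample spoon 170 mm long, lying flat, a bystander. Origin: on its underside
- flask: green glass flask, 96 mm across, 142 mm tall, a bystander. Origin: centre of the underside

How it is judged (in metres and radians):
On the way, in this order (a step that is already met when the one before it is completed fails the run):
1. the blue boat is held up clear of the tile in the tongs (z of boat_blue in the frame of tile above 0.03 m and contact force between boat_blue and tongs above 0.5 N), for 0.2 s.
2. the blue boat lies along both rods of the tripod, let go by the tongs (x of boat_blue in the frame of tripod_top between -0.02 and 0.02 m and y of boat_blue in the frame of tripod_top between -0.009 and 0.009 m and z of boat_blue in the frame of tripod_top between -0.004 and 0.004 m and angle between the x axis of boat_blue and the x axis of tripod_top, either way round below 0.2 rad and angle between boat_blue's own z axis and vertical below 0.1 rad and contact force between boat_blue and tripod above 0.1 N and contact force between boat_blue and tongs below 0.05 N), for 0.2 s.
At the end, for the whole second after the job is handed in: Blue boat upright (0.1 rad) on both rods, free of the tongs, centred within 20 mm along and 9 mm across, underside within 4 mm of the rod tops, turned under 0.2 rad from them; tongs in the pocket, tips within 15 mm of its middle, 12 mm of its floor, leaning under 0.25 rad; both at rest (all of step 2 and linear speed of boat_blue below 0.02 m/s and horizontal distance between tongs and stand_in below 0.015 m and z of tongs in the frame of stand_in below 0.012 m and angle between tongs's own z axis and vertical below 0.25 rad and linear speed of tongs below 0.03 m/s); the robot touches nothing.
It fails at once if the gripper or arm itself touches the blue boat (contact force between any of the fingers, the arm and boat_blue above 0.3 N).
It fails at once if the blue boat is let fall by more than about 10 mm instead of being set down (linear speed of boat_blue above 0.45 m/s and contact force between boat_blue and tongs below 0.02 N).
It fails at once if the blue boat is pressed hard on the tripod (over 45 N) (contact force between boat_blue and tripod above 45 N).
It fails at once if another boat is shifted more than 25 mm, or another bystander more than 30 mm (distance of any of bottle, beaker, dish, spatula, flask from where it was at the start of the episode above 0.03 m or distance of any of boat_white, boat_brown from where it was at the start of the episode above 0.025 m).
It also fails if it takes over 64 s, if anything falls off the work surface, if the arm or the gripper's body presses on something with over 40 N, if the wrist force passes 120 N, or if a joint passes its speed limit or range.

## Robot

A 6-joint arm with a two-finger parallel gripper is mounted at the origin on the work surface. World frame = base frame: x ahead of the robot, y to its left, z up, the work surface at z = 0. Lengths are in mm, angles in rad, forces in N, time in s.
With the tool pointing down it reaches from about 350 to 775 mm from the base axis. Payload 7.3 kg.
Tool frame: the origin (TCP) lies midway between the tips of the shut fingers; the grasp point (between the pads) lies 19 mm behind it; z points along the fingers, y is the line along which they close (so a half turn about z gives the same grasp; the last joint's range is limited). The gripper opens to 92 mm and grips with 3 to 60 N. Pads are 19 mm wide; open, the fingers measure 130 mm over their backs; the gripper's body (75 mm by 190 mm) begins 47 mm behind the grasp point.
Start: joints at [1.188, 0.342, 1.524, -0, 1.275, -0.146], TCP at [123.145, 510.373, 226.741] pointing down, gripper open.
Joint ranges: [-2.53, 2.53], [-0.77, 2.02], [0.04, 2.7], [-1, 4.14], [0.28, 2.66], [-3.11, 3.11]. Speed limits (rad/s): [2.57, 2.57, 3.14, 3.14, 3.14, 3.14].

## Interface

Orientations are given as [roll, pitch, yaw] about the fixed x, y, z axes, in that order (R = Rz(yaw) Ry(pitch) Rx(roll)).
In Python, from plant import bot gives the robot as it stands.
- The arm moves only by the tool servo_tool, never from a script. Its argument "deltas" is a list of rows, each a list of 2 entries, a list of its own where there are three numbers: the shift along the tool's x, y, z in m, then the turn, a rotation vector about the tool's x, y, z in degrees. A call has 1 to 20 rows; each row shifts and turns the commanded pose from where the row before left it, along the tool's axes as they then stand; what a row does not reach is not made up. A row lasts 1/8 s, in which the tool goes at most 62.5 mm and 10.7 degrees, less where a joint would pass 70% of its speed; a pose out of reach is approached as far as the arm can. A call with a gripper value outside its range is refused whole. "fingers" is the opening, from 0 (shut) to 1 (fully open), set as the call begins (left out, the last holds). The fingers move at their own pace and stop on an object; the grip force is fixed at half the most. Time passes only in rows, so rows that do not move let the fingers close. It gives the time, the measured TCP pose, the force, the opening and the grip force at its end, in the units of the state.
- bot.get_obs(): the state, without advancing time (a new reading comes with each control period).
- bot.capture(name): name is "scene" or "top" or "wrist"; returns the picture (420x560x3 uint8, red, green, blue); there is no depth.
- bot.camera_model(name): a dict with "mtx" (3x3 intrinsics, pixels), "xyz" and "rotation" of the camera in the world. Camera axes: x right, y down, z forward; pixel columns grow to the right and rows downward; lengths in mm; the calibration is good to about 2 mm. A picture is of the moment at which its call begins: read the wrist's pose just before it. camera_model takes no time and is no camera call; for the wrist camera it gives the pose at the moment of the call.
- bot.close_job(): hands the job in; it is judged then, once.
The state is a dict: "time": time; "joint_positions": joint angles; "dq": joint speeds; "tau": joint torques, N m; "tool_pos": TCP position; "tcp_rot": TCP orientation; "contact_force": force on the tool from outside, world axes, zero at the start; "moment": the same for the moment, N m; "grip_width": finger opening in mm; "finger_force": force on a finger pad.
Only numpy, scipy, OpenCV 4.12 (cv2) and the standard library are available. Lean on these libraries where they do the work, as an engineer would, in place of code of your own. Each camera call takes 0.05 s, during which the arm holds its last target. There are 200 camera calls.

## Working session

There is one attempt and no reset: what is moved stays moved. The work goes in short steps, Python scripts to look and compute and a tool call to move; the robot and the scene stay as the last step left them, time stands still between calls to the robot, and variables do not carry over. Pictures are saved under pics/ and viewed, at most 12 in all, crops included, and the job is handed in when it is done.

Besides the shell and the picture viewer there is one more tool, called after "Request:" as a command line: name --argument value ..., lists and objects as JSON in quotes. servo_tool: Moves the arm, as the interface text tells. Its arguments: {"type":"object","properties":{"deltas":{"type":"array"},"fingers":{"type":"number"}},"required":["deltas"]}

```bash
mkdir -p pics; ls; cat > h.py <<'E'
import numpy as np, cv2
from plant import bot
from scipy.spatial.transform import Rotation as R
def snap(n,f):
    m=bot.camera_model(n); im=np.asarray(bot.capture(n)); cv2.imwrite(f'pics/{f}.png',im[:,:,::-1]); return im,m
def ray(m,p,z):
    p=np.atleast_2d(np.asarray(p,float)); K=np.array(m['mtx']);Rm=np.array(m['rotation']);c=np.array(m['xyz'])
    if Rm.shape!=(3,3): Rm=R.from_euler('xyz',Rm).as_matrix()
    d=(Rm@np.linalg.inv(K)@np.c_[p,np.ones(len(p))].T).T
    return c+d*((z-c[2])/d[:,2])[:,None]
E
python3 - <<'E'
from h import *
np.set_printoptions(precision=3,suppress=True)
a,m=snap('top','t1');b,m2=snap('scene','s1')
print(m,m2,bot.get_obs())
cv2.imwrite('pics/ts1.png',np.hstack([cv2.imread('pics/t1.png')]))
E
```

```text
pics
{'mtx': array([[493.644,   0.   , 283.753],
       [  0.   , 493.644, 212.66 ],
       [  0.   ,   0.   ,   1.   ]]), 'xyz': array([ 368.675,  -15.763, 1125.863]), 'rotation': array([-2.945,  0.017, -1.56 ])} {'mtx': array([[447.78 ,   0.   , 278.886],
       [  0.   , 447.78 , 204.814],
       [  0.   ,   0.   ,   1.   ]]), 'xyz': array([ 879.975, -537.38 ,  846.252]), 'rotation': array([-2.435, -0.008,  0.53 ])} {'time': 0.1, 'joint_positions': array([ 1.188,  0.343,  1.525,  0.   ,  1.275, -0.146]), 'dq': array([ 0.001, -0.004, -0.001,  0.002, -0.   ,  0.001]), 'tau': array([  0.003, -43.201, -24.469,   0.072,   0.053,  -0.   ]), 'tool_pos': array([122.996, 510.027, 226.136]), 'tcp_rot': array([-3.14 , -0.   ,  2.905]), 'contact_force': array([ 0.038,  0.542, -0.052]), 'moment': array([ 0.014,  0.046, -0.007]), 'finger_force': 0.0, 'grip_width': 92.05991065759443}
```

View pics/t1.png

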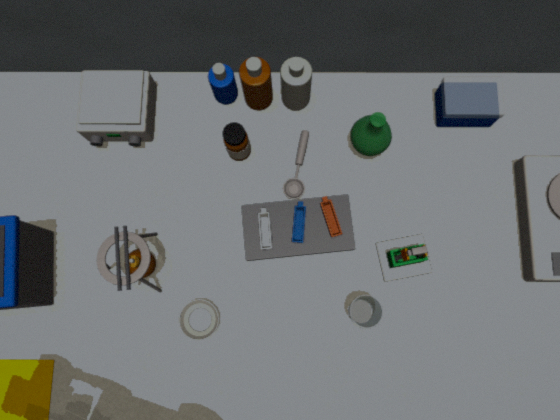

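View pics/s1.png

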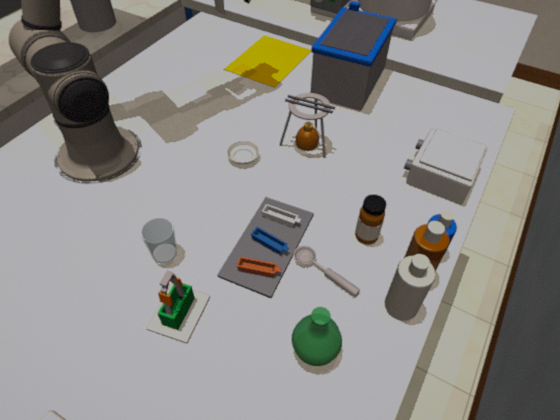

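The top view shows the tripod (128,258), white/blue/brown boats (265,230)/(299,223)/(330,217), and the stand with the tongs (405,257). Next I'll measure them.

```bash
cat >> h.py <<'E'
def blob(im,m,lo,hi,z,box=None,k=1):
    h=cv2.cvtColor(im,cv2.COLOR_RGB2HSV); M=cv2.inRange(h,np.array(lo),np.array(hi))
    if box: B=np.zeros_like(M);B[box[1]:box[3],box[0]:box[2]]=255;M&=B
    out=[]
    for c in sorted(cv2.findContours(M,cv2.RETR_EXTERNAL,cv2.CHAIN_APPROX_NONE)[0],key=cv2.contourArea)[::-1][:k]:
        P=ray(m,c[:,0,:],z)[:,:2].astype(np.float32)
        (cx,cy),(w,l),a=cv2.minAreaRect(P); bx=cv2.boxPoints(((cx,cy),(w,l),a))
        e=bx[1]-bx[0] if np.hypot(*(bx[1]-bx[0]))>np.hypot(*(bx[2]-bx[1])) else bx[2]-bx[1]
        ang=np.degrees(np.arctan2(e[1],e[0]))%180
        out.append((cv2.boundingRect(c),np.round([cx,cy,max(w,l),min(w,l),ang],1)))
    return out
E
python3 - <<'E'
from h import *
im=cv2.imread('pics/t1.png')[:,:,::-1].copy(); m=bot.camera_model('top')
print('blue',blob(im,m,(100,150,40),(125,255,255),30,(240,190,355,260)))
print('brown',blob(im,m,(0,150,40),(20,255,255),30,(240,190,355,260)))
print('white',blob(im,m,(0,0,130),(179,60,255),30,(250,200,280,255)))
print('green58',blob(im,m,(45,120,40),(80,255,255),58,(375,230,440,290)))
print('orange',blob(im,m,(0,150,60),(22,255,255),108,(375,230,440,290),k=3))
print('rods',blob(im,m,(0,0,0),(179,255,62),139,(90,215,165,300),k=4))
cr=np.hstack([cv2.resize(im[215:305,80:180],None,fx=4,fy=4,interpolation=2),cv2.resize(im[215:305,365:455],None,fx=4,fy=4,interpolation=2)])
cv2.imwrite('pics/c1.png',np.clip(cr[:,:,::-1].astype(float)*1.5,0,255).astype('uint8'))
E
```

```text
blue [((292, 202, 14, 41), array([565.9, -28.4,  91.9,  24.2, 175.5]))]
brown [((321, 197, 21, 40), array([579.5, -99.1,  91.7,  24.5,  17.6]))]
white [((261, 217, 11, 31), array([541.7,  45.7,  69.6,  19.5,   5.5]))]
green58 [((390, 248, 38, 19), array([ 489.4, -264.9,   76.7,   35.6,  101.1]))]
orange [((403, 249, 6, 11), array([ 485.9, -247.6,   21.2,    7. ,   10.4])), ((425, 253, 2, 3), array([ 486.3, -288.8,    4.5,    1.4,  134.2]))]
rods [((140, 253, 21, 38), array([439.7, 273.3,  76.7,  36.1,  13.2])), ((124, 227, 7, 62), array([471.2, 318.9, 124.3,   8.9,   8.5])), ((116, 228, 6, 62), array([469. , 335.7, 124. ,   6.2,   7.8])), ((140, 233, 17, 5), array([517. , 278.2,  32.7,   5.8, 100.1]))]
```

View pics/c1.png

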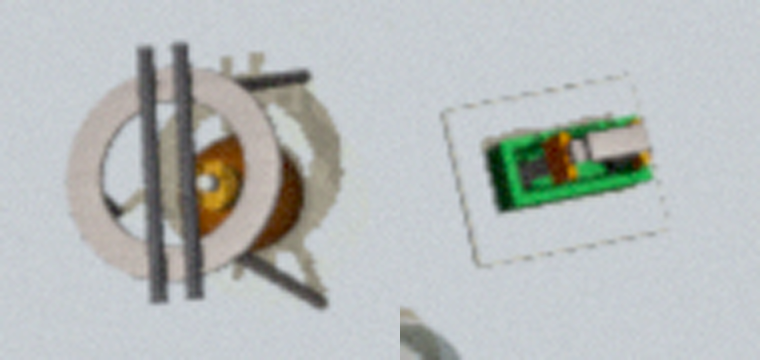

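```bash
cat >> h.py <<'E'
def rel(*tg):
    """sequential targets (x,y,z,yaw deg) tool down -> tool deltas mm, deg (turn first, then shift)"""
    o=bot.get_obs(); p=np.array(o['tool_pos']); Rm=R.from_euler('xyz',o['tcp_rot'])
    print('t',round(o['time'],2),'p',np.round(p,1),'rpy',np.round(np.degrees(o['tcp_rot']),2),'w',round(o['grip_width'],1))
    for t in tg:
        T=R.from_euler('xyz',[180,0,t[3]],degrees=True)
        print('turn',np.round(np.degrees((Rm.inv()*T).as_rotvec()),2),'shift(after turn)',np.round(T.inv().apply(np.array(t[:3])-p),1)); p=np.array(t[:3]);Rm=T
E
python3 - <<'E'
from h import *
rel((450,220,300,191),(489,-265,300,191))
E
```

```text
t 0.1 p [123.  510.  226.1] rpy [-1.7992e+02 -1.0000e-02  1.6643e+02] w 92.1
turn [ -0.07  -0.03 -24.57] shift(after turn) [-265.7 -347.1  -73.9]
turn [0. 0. 0.] shift(after turn) [  54.3 -483.5   -0. ]
```

Request:
servo_tool --deltas '[[[0, 0, -0.025], [0, 0, -8.2]], [[0, 0, -0.025], [0, 0, -8.2]], [[0, 0, -0.024], [0, 0, -8.2]], [[-0.0266, -0.0347, 0], [0, 0, 0]], [[-0.0266, -0.0347, 0], [0, 0, 0]], [[-0.0266, -0.0347, 0], [0, 0, 0]], [[-0.0266, -0.0347, 0], [0, 0, 0]], [[-0.0266, -0.0347, 0], [0, 0, 0]], [[-0.0266, -0.0347, 0], [0, 0, 0]], [[-0.0266, -0.0347, 0], [0, 0, 0]], [[-0.0266, -0.0347, 0], [0, 0, 0]], [[-0.0266, -0.0347, 0], [0, 0, 0]], [[-0.0266, -0.0347, 0], [0, 0, 0]]]' --fingers 1

```text
time: 1.72
tool_pos: [451.4, 219.5, 300.4]
tcp_rot: [3.142, -0.001, -2.949]
contact_force: [-0.2, 1.3, -0.3]
grip_width: 91.9
finger_force: 0.0
```

Request:
servo_tool --deltas '[[[0.0045, -0.0403, 0], [0, 0, 0]], [[0.0045, -0.0403, 0], [0, 0, 0]], [[0.0045, -0.0403, 0], [0, 0, 0]], [[0.0045, -0.0403, 0], [0, 0, 0]], [[0.0045, -0.0403, 0], [0, 0, 0]], [[0.0045, -0.0403, 0], [0, 0, 0]], [[0.0045, -0.0403, 0], [0, 0, 0]], [[0.0045, -0.0403, 0], [0, 0, 0]], [[0.0045, -0.0403, 0], [0, 0, 0]], [[0.0045, -0.0403, 0], [0, 0, 0]], [[0.0045, -0.0403, 0], [0, 0, 0]], [[0.0045, -0.0403, 0], [0, 0, 0]], [[0, 0, 0], [0, 0, 0]], [[0, 0, 0], [0, 0, 0]]]'

```text
time: 3.48
tool_pos: [489.9, -263.8, 300.2]
tcp_rot: [3.14, -0.001, -2.949]
contact_force: [0.3, 0.3, -0.6]
grip_width: 91.8
finger_force: 0.0
```

```bash
python3 - <<'E'
from h import *
rel((489,-265,300,191))
im,m=snap('wrist','w1'); print(m)
print('green58',blob(im,m,(45,120,40),(80,255,255),58,k=1))
print('orange',blob(im,m,(0,150,60),(22,255,255),113,k=3))
E
```

```text
t 3.48 p [ 489.9 -263.8  300.2] rpy [ 1.7992e+02 -3.0000e-02 -1.6898e+02] w 91.8
turn [ 0.08 -0.03  0.02] shift(after turn) [ 1.2 -1.   0.2]
{'mtx': array([[313.89748721,   0.        , 283.2417881 ],
       [  0.        , 313.89748721, 204.78509065],
       [  0.        ,   0.        ,   1.        ]]), 'xyz': array([ 408.34661531, -280.2236259 ,  458.45437846]), 'rotation': array([ 2.83653332e+00, -1.07381284e-03,  1.76287426e+00])}
green58 [((252, 155, 58, 32), array([ 487.4, -268. ,   74.7,   40.6,  101. ]))]
orange [((269, 343, 291, 14), array([682.5, -46. , 393.1,  21.5, 101. ])), ((368, 219, 19, 26), array([ 527. , -143.3,   33.4,   21. ,   16.6])), ((448, 278, 17, 53), array([604.3, -14.8,  80.1,  20.2,  18.1]))]
```

View pics/w1.png

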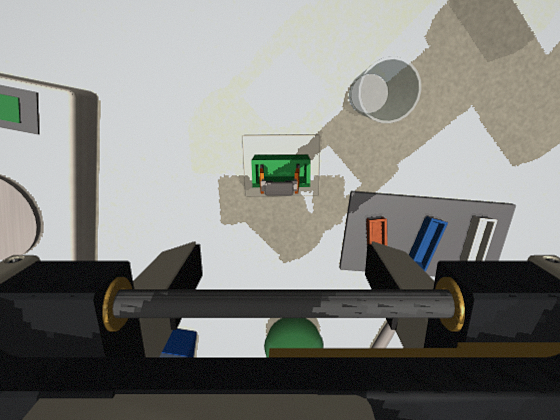

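```bash
python3 - <<'E'
from h import *
im=cv2.imread('pics/w1.png')[:,:,::-1].copy(); m=bot.camera_model('wrist')
for z in (98,113):print('orange',z,blob(im,m,(0,130,60),(22,255,255),z,(245,150,315,205),k=3))
h=cv2.cvtColor(im,cv2.COLOR_RGB2HSV)
c=im[160:200,245:315]
cv2.imwrite('pics/c2.png',cv2.resize(np.clip(im[145:205,240:325,::-1]*1.4,0,255).astype('uint8'),None,fx=8,fy=8,interpolation=cv2.INTER_NEAREST))
E
```

```text
orange 98 [((294, 168, 5, 26), array([ 487.9, -248.8,   30.1,    4.7,   11.9])), ((259, 168, 5, 14), array([ 488.6, -290.5,   15.5,    4.7,    9.9])), ((261, 191, 3, 3), array([ 509.2, -285.7,    2.5,    2.4,    9.9]))]
orange 113 [((294, 168, 5, 26), array([ 484.6, -250.1,   28.9,    4.5,   11.9])), ((259, 168, 5, 14), array([ 485.2, -290. ,   14.9,    4.5,    9.9])), ((261, 191, 3, 3), array([ 505. , -285.4,    2.4,    2.3,    9.9]))]
```

View pics/c2.png

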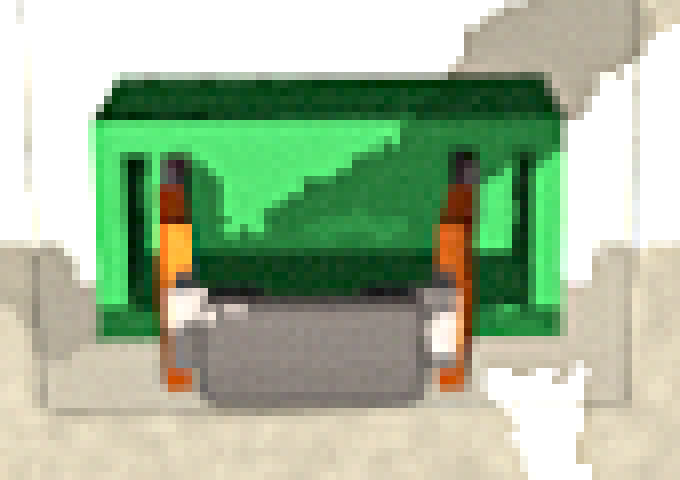

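```bash
python3 - <<'E'
from h import *
im=cv2.imread('pics/w1.png'); m=bot.camera_model('wrist')
f=lambda n,pts,z:print(n,np.round(ray(m,[(x/8+240,y/8+145) for x,y in pts],z)[:,:2],1).tolist(), np.round(ray(m,[(x/8+240,y/8+145) for x,y in pts],z)[:,:2].mean(0),1))
f('rim near corners',[(97,120),(565,120)],58)
f('rim far corners',[(97,312),(565,312)],58)
f('inner rim near',[(121,153),(530,153)],58)
f('plate top far',[(178,390),(452,390)],113)
f('plate bottom near',[(173,188),(458,188)],83)
f('plate top outer',[(160,385),(470,385)],113)
f('bar far top',[(205,407),(425,407)],141)
f('base near',[(20,-72),(640,-72)],8)
E
```

```text
rim near corners [[480.9, -306.0], [466.6, -232.5]] [ 473.8 -269.3]
rim far corners [[512.1, -300.9], [497.4, -225.6]] [ 504.8 -263.3]
inner rim near [[485.5, -301.4], [472.9, -236.8]] [ 479.2 -269.1]
plate top far [[507.0, -284.8], [499.5, -246.4]] [ 503.2 -265.6]
plate bottom near [[484.4, -291.4], [476.1, -249.1]] [ 480.3 -270.3]
plate top outer [[506.7, -287.4], [498.2, -244.0]] [ 502.5 -265.7]
bar far top [[500.6, -280.5], [495.0, -252.1]] [ 497.8 -266.3]
base near [[459.1, -328.1], [438.2, -221.0]] [ 448.7 -274.5]
```

```bash
python3 - <<'E'
from h import *
rel((491,-267.5,79.5,191))
E
```

```text
t 3.52 p [ 490.1 -263.4  300.5] rpy [ 1.7995e+02 -2.0000e-02 -1.6894e+02] w 91.5
turn [ 0.05 -0.02  0.06] shift(after turn) [-1.00e-01 -4.20e+00  2.21e+02]
```

Request:
servo_tool --deltas '[[[0, -0.004, 0.03], [0, 0, 0]], [[0, 0, 0.04], [0, 0, 0]], [[0, 0, 0.04], [0, 0, 0]], [[0, 0, 0.04], [0, 0, 0]], [[0, 0, 0.03], [0, 0, 0]], [[0, 0, 0.02], [0, 0, 0]], [[0, 0, 0.01], [0, 0, 0]], [[0, 0, 0.01], [0, 0, 0]], [[0, 0, 0], [0, 0, 0]], [[0, 0, 0], [0, 0, 0]], [[0, 0, 0], [0, 0, 0]]]'

```text
time: 4.9
tool_pos: [491.3, -268.5, 81.3]
tcp_rot: [-3.141, 0.001, -2.949]
contact_force: [0.3, -0.3, -0.1]
grip_width: 92.0
finger_force: 0.0
```

Request:
servo_tool --deltas '[[[0, 0, 0], [0, 0, 0]], [[0, 0, 0], [0, 0, 0]], [[0, 0, 0], [0, 0, 0]], [[0, 0, 0], [0, 0, 0]], [[0, 0, 0], [0, 0, 0]], [[0, 0, 0], [0, 0, 0]], [[0, 0, 0], [0, 0, 0]], [[0, 0, 0], [0, 0, 0]]]' --fingers 0.465

```text
time: 5.9
tool_pos: [490.9, -268.1, 80.6]
tcp_rot: [3.141, -0.0, -2.949]
contact_force: [0.6, 0.5, 0.2]
grip_width: 42.8
finger_force: 8.8
```

Request:
servo_tool --deltas '[[[0, 0, -0.005], [0, 0, 0]], [[0, 0, -0.01], [0, 0, 0]], [[0, 0, -0.015], [0, 0, 0]], [[0, 0, -0.025], [0, 0, 0]], [[0, 0, -0.03], [0, 0, 0]], [[0, 0, -0.035], [0, 0, 0]], [[0, 0, -0.03], [0, 0, 0]], [[0, 0, -0.02], [0, 0, 0]], [[0, 0, 0], [0, 0, 0]], [[0, 0, 0], [0, 0, 0]]]'

```text
time: 7.15
tool_pos: [490.6, -268.0, 250.2]
tcp_rot: [3.141, -0.001, -2.949]
contact_force: [0.0, 0.1, -1.6]
grip_width: 43.0
finger_force: 8.3
```

```bash
python3 - <<'E'
from h import *
im,m=snap('top','t2'); im2,m2=snap('wrist','w2');print(bot.get_obs()['contact_force'])
print('blue',blob(im,m,(100,150,40),(125,255,255),30,(240,190,355,260)))
print('blue w',blob(im2,m2,(100,150,40),(125,255,255),30,(400,180,460,290)))
rel((555,-28,250,175.5))
cv2.imwrite('pics/w2b.png',np.hstack([im2[100:400,60:460,::-1],im[100:400,160:560,::-1]]))
E
```

```text
[-0.8150717  -0.12660176 -0.75291202]
blue [((292, 202, 14, 41), array([565.9, -28.3,  91.9,  23.9, 175.7]))]
blue w [((430, 229, 30, 37), array([542. , -34. ,  46.8,  36.2, 175.9]))]
t 7.25 p [ 490.5 -267.9  249.7] rpy [ 1.7991e+02 -8.0000e-02 -1.6897e+02] w 42.6
turn [ 0.08 -0.09 15.53] shift(after turn) [-45.5 244.2  -0.3]
```

View pics/w2b.png

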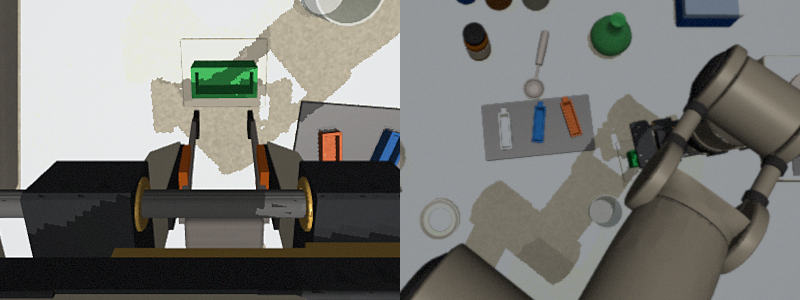

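Request:
servo_tool --deltas '[[[0, 0, 0], [0, 0, 5.2]], [[0, 0, 0], [0, 0, 5.2]], [[0, 0, 0], [0, 0, 5.1]], [[-0.005, 0.0244, 0], [0, 0, 0]], [[-0.005, 0.0244, 0], [0, 0, 0]], [[-0.005, 0.0244, 0], [0, 0, 0]], [[-0.005, 0.0244, 0], [0, 0, 0]], [[-0.005, 0.0244, 0], [0, 0, 0]], [[-0.005, 0.0244, 0], [0, 0, 0]], [[-0.005, 0.0244, 0], [0, 0, 0]], [[-0.005, 0.0244, 0], [0, 0, 0]], [[-0.005, 0.0244, 0], [0, 0, 0]], [[-0.005, 0.0244, 0], [0, 0, 0]], [[0, 0, 0.025], [0, 0, 0]], [[0, 0, 0.025], [0, 0, 0]], [[0, 0, 0], [0, 0, 0]], [[0, 0, 0], [0, 0, 0]]]'

```text
time: 9.38
tool_pos: [560.1, -29.0, 201.2]
tcp_rot: [3.142, 0.0, 3.063]
contact_force: [0.9, -0.5, -0.5]
grip_width: 42.7
finger_force: 8.3
```

```bash
python3 - <<'E'
from h import *
rel((560,-27.8,86,175.6))
im2,m2=snap('wrist','w3')
print('blue w',blob(im2,m2,(100,150,40),(125,255,255),30,(200,120,360,290),k=2))
cv2.imwrite('pics/w3b.png',cv2.resize(np.clip(im2[110:310,180:400,::-1]*1.3,0,255).astype('uint8'),None,fx=3,fy=3,interpolation=cv2.INTER_NEAREST)[:600])
E
```

```text
t 9.38 p [560.1 -29.  201.2] rpy [1.8000e+02 3.0000e-02 1.7553e+02] w 42.7
turn [ 0.    0.03 -0.07] shift(after turn) [  0.2   1.2 115.2]
blue w [((272, 149, 24, 84), array([566.6, -29.8,  93.4,  24.7, 176. ]))]
```

View pics/w3b.png

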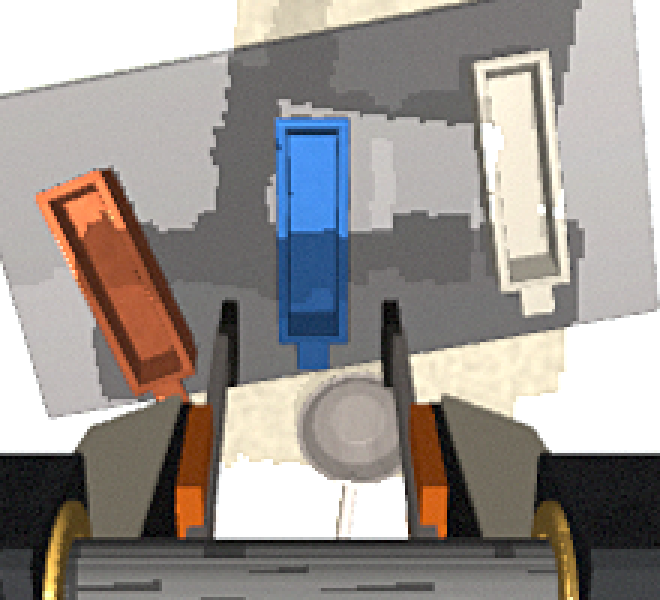

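Request:
servo_tool --deltas '[[[0, 0, 0.02], [0, 0, 0]], [[0, 0, 0.025], [0, 0, 0]], [[0, 0, 0.025], [0, 0, 0]], [[0, 0, 0.015], [0, 0, 0]], [[0, 0, 0.01], [0, 0, 0]], [[0, 0, 0.01], [0, 0, 0]], [[0, 0, 0.005], [0, 0, 0]], [[0, 0, 0.005], [0, 0, 0]], [[0, 0, 0.003], [0, 0, 0]], [[0, 0, 0], [0, 0, 0]], [[0, 0, 0], [0, 0, 0]], [[0, 0, 0], [0, 0, 0]]]'

```text
time: 10.92
tool_pos: [560.0, -28.9, 83.0]
tcp_rot: [3.142, 0.001, 3.064]
contact_force: [-0.1, 0.6, -1.2]
grip_width: 42.9
finger_force: 8.3
```

Request:
servo_tool --deltas '[[[0, 0, 0.0015], [0, 0, 0]], [[0, 0, 0], [0, 0, 0]], [[0, 0, 0], [0, 0, 0]]]'

```text
time: 11.3
tool_pos: [559.8, -28.8, 81.2]
tcp_rot: [3.142, -0.0, 3.064]
contact_force: [-0.1, 0.2, -0.9]
grip_width: 42.5
finger_force: 8.3
```

Request:
servo_tool --deltas '[[[0, 0, 0], [0, 0, 0]], [[0, 0, 0], [0, 0, 0]], [[0, 0, 0], [0, 0, 0]], [[0, 0, 0], [0, 0, 0]], [[0, 0, 0], [0, 0, 0]], [[0, 0, 0], [0, 0, 0]], [[0, 0, 0], [0, 0, 0]], [[0, 0, 0], [0, 0, 0]]]' --fingers 0

```text
time: 12.3
tool_pos: [559.8, -28.9, 81.2]
tcp_rot: [3.142, 0.0, 3.064]
contact_force: [0.8, -0.2, -1.2]
grip_width: 38.9
finger_force: 30.0
```

Jaws closed on the boat (38.9 mm, 30 N). I'll lift it and check.

Request:
servo_tool --deltas '[[[0, 0, -0.004], [0, 0, 0]], [[0, 0, -0.008], [0, 0, 0]], [[0, 0, -0.015], [0, 0, 0]], [[0, 0, -0.02], [0, 0, 0]], [[0, 0, -0.025], [0, 0, 0]], [[0, 0, -0.03], [0, 0, 0]], [[0, 0, -0.03], [0, 0, 0]], [[0, 0, -0.03], [0, 0, 0]], [[0, 0, -0.02], [0, 0, 0]], [[0, 0, 0], [0, 0, 0]], [[0, 0, 0], [0, 0, 0]]]'

```text
time: 13.68
tool_pos: [559.3, -28.8, 262.7]
tcp_rot: [3.141, -0.001, 3.064]
contact_force: [0.4, -0.7, -2.8]
grip_width: 38.9
finger_force: 30.0
```

```bash
python3 - <<'E'
from h import *
o=bot.get_obs();zt=o['tool_pos'][2]-68-3+20
im2,m2=snap('wrist','w4')
print(zt,'blue w',blob(im2,m2,(100,150,40),(125,255,255),zt,(200,120,360,310),k=2))
rel((470,327.3,o['tool_pos'][2],188.2))
imt=cv2.imread('pics/t1.png')[:,:,::-1].copy(); mt=bot.camera_model('top')
# scene-view check of rods at z 139
ims=cv2.imread('pics/s1.png')[:,:,::-1].copy(); ms=bot.camera_model('scene')
print('rods scene',blob(ims,ms,(0,0,0),(179,255,75),139,(280,90,340,115),k=3))
cv2.imwrite('pics/w4b.png',np.hstack([cv2.resize(np.clip(im2[110:310,180:400,::-1]*1.3,0,255).astype('uint8'),None,fx=2,fy=2),cv2.resize(ims[80:165,270:350,::-1],(380,400))]))
E
```

```text
211.68472997300864 blue w [((265, 172, 37, 118), array([564.2, -30.1,  90.5,  26. , 174.5]))]
t 13.72 p [559.2 -28.8 262.3] rpy [ 1.7998e+02 -1.0000e-01  1.7553e+02] w 38.6
turn [  0.03  -0.1  -12.67] shift(after turn) [ 37.5 365.1  -0.4]
rods scene [((311, 90, 29, 15), array([493.8, 372.4,  74.3,  61. ,  25.4])), ((286, 96, 48, 17), array([475.4, 325.1, 124.1,  48.4, 177.3])), ((290, 112, 1, 3), array([450.3, 263.6,   8. ,   0. , 119.4]))]
```

View pics/w4b.png

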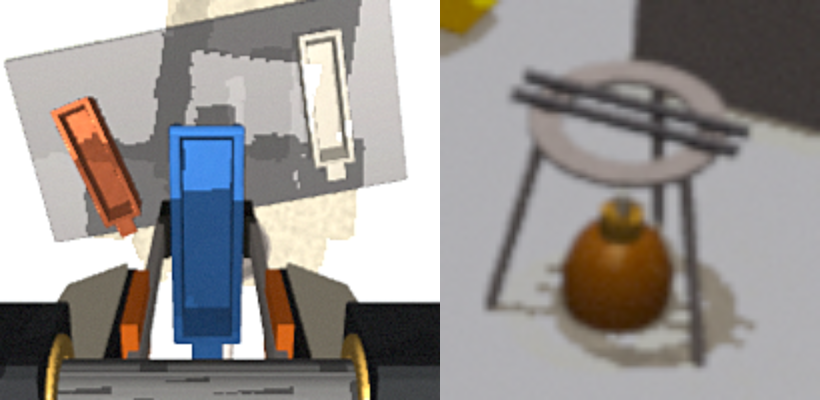

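```bash
python3 - <<'E'
from h import *
mt=bot.camera_model('top');ms=bot.camera_model('scene')
print(ray(ms,[(310.3,104.2)],135), ray(ms,[((527-440)/4.75+270,77/4.706+80),((745-440)/4.75+270,132/4.706+80),((516-440)/4.75+270,95/4.706+80),((737-440)/4.75+270,151/4.706+80)],135)[:,:2])
e=np.array([(145,46),(181,43),(158,302),(196,298)])/4+[80,215]
print(ray(mt,e,137)[:,:2],ray(mt,e,137).mean(0))
E
```

```text
[[475.14173097 326.7561459  135.        ]] [[409.78163619 326.69299653]
 [535.28217278 344.12674052]
 [412.76697212 309.17823436]
 [538.82539233 326.95532783]]
[[533.81678274 345.29234974]
 [535.51403187 326.91066105]
 [404.68966407 328.79056708]
 [406.84822969 309.90751489]] [470.21717709 327.72527319 137.        ]
```

```bash
python3 - <<'E'
from h import *
rel((471,327.3,262,187.8))
E
```

```text
t 13.72 p [559.2 -28.8 262.3] rpy [ 1.7998e+02 -1.0000e-01  1.7553e+02] w 38.6
turn [  0.03  -0.1  -12.27] shift(after turn) [3.910e+01 3.647e+02 3.000e-01]
```

Request:
servo_tool --deltas '[[[0, 0, 0], [0, 0, -3]], [[0, 0, 0], [0, 0, -3.3]], [[0, 0, 0], [0, 0, -3]], [[0, 0, 0], [0, 0, -3]], [[0.001, 0.01, 0], [0, 0, 0]], [[0.002, 0.02, 0], [0, 0, 0]], [[0.003, 0.028, 0], [0, 0, 0]], [[0.003, 0.028, 0], [0, 0, 0]], [[0.003, 0.028, 0], [0, 0, 0]], [[0.003, 0.028, 0], [0, 0, 0]], [[0.003, 0.028, 0], [0, 0, 0]], [[0.003, 0.028, 0], [0, 0, 0]], [[0.003, 0.028, 0], [0, 0, 0]], [[0.003, 0.028, 0], [0, 0, 0]], [[0.003, 0.028, 0], [0, 0, 0]], [[0.003, 0.028, 0], [0, 0, 0]], [[0.003, 0.028, 0], [0, 0, 0]], [[0.002, 0.016, 0], [0, 0, 0]], [[0.001, 0.011, 0], [0, 0, 0]], [[0, 0, 0], [0, 0, 0]]]'

```text
time: 16.23
tool_pos: [471.1, 327.8, 263.1]
tcp_rot: [-3.141, -0.0, -3.004]
contact_force: [0.1, 0.7, -1.7]
grip_width: 38.9
finger_force: 30.0
```

```bash
python3 - <<'E'
from h import *
rel((471,327.3,210,187.8))
im2,m2=snap('wrist','w5');print(bot.get_obs()['finger_force'])
cv2.imwrite('pics/w5b.png',cv2.resize(np.clip(im2[100:350,160:420,::-1]*1.3,0,255).astype('uint8'),None,fx=2.3,fy=2.3))
E
```

```text
t 16.23 p [471.1 327.8 263.1] rpy [-1.7999e+02 -1.0000e-02 -1.7213e+02] w 38.9
turn [-0.01 -0.01  0.07] shift(after turn) [ 0.2 -0.4 53.1]
29.996784031391144
```

View pics/w5b.png

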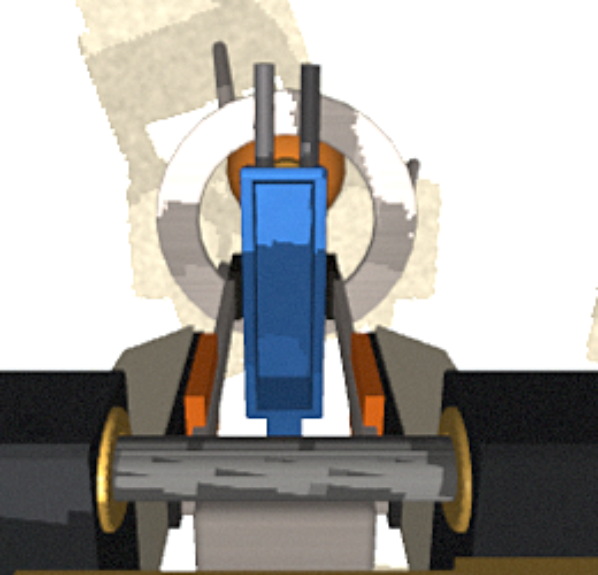

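```bash
python3 - <<'E'
from h import *
m=bot.camera_model('wrist')
r=lambda p,z:ray(m,[(a/2.3+160,b/2.3+100) for a,b in p],z)[:,:2]
P=r([(264,66),(311,66),(265,163),(310,163)],139);u=np.array([np.cos(np.radians(7.8)),np.sin(np.radians(7.8))])
print(P,(P[0]+P[1])/2+65*u,(P[2]+P[3]-P[0]-P[1])/2)
B=r([(241,170),(328,170),(246,416),(322,416)],263-68-3+20); print(B,B.mean(0))
rel((471,328.0,210,187.8))
E
```

```text
[[408.93938956 310.60456637]
 [406.50188239 328.34226024]
 [446.04841388 315.79621972]
 [443.6176     333.47499958]] [472.1192456  328.29492551] [37.11237097  5.16219635]
[[434.31912887 308.97745721]
 [430.82412016 334.39478927]
 [515.89810941 320.37538571]
 [512.4839265  345.16250956]] [473.38132124 327.22753544]
t 16.27 p [471.4 327.2 263.1] rpy [-1.7998e+02 -1.0000e-02 -1.7217e+02] w 38.7
turn [-0.02 -0.01  0.03] shift(after turn) [ 0.3  0.9 53.1]
```

Request:
servo_tool --deltas '[[[0, 0.0008, 0.01], [0, 0, 0]], [[0, 0, 0.013], [0, 0, 0]], [[0, 0, 0.01], [0, 0, 0]], [[0, 0, 0.007], [0, 0, 0]], [[0, 0, 0.005], [0, 0, 0]], [[0, 0, 0.003], [0, 0, 0]], [[0, 0, 0.002], [0, 0, 0]], [[0, 0, 0], [0, 0, 0]], [[0, 0, 0], [0, 0, 0]], [[0, 0, 0], [0, 0, 0]]]'

```text
time: 17.52
tool_pos: [471.4, 328.3, 213.4]
tcp_rot: [3.141, 0.0, -3.005]
contact_force: [-0.9, 0.3, -2.0]
grip_width: 38.8
finger_force: 30.0
```

Request:
servo_tool --deltas '[[[0, 0, 0.001], [0, 0, 0]], [[0, 0, 0.0005], [0, 0, 0]], [[0, 0, 0], [0, 0, 0]], [[0, 0, 0], [0, 0, 0]]]'

```text
time: 18.02
tool_pos: [471.3, 328.2, 211.7]
tcp_rot: [3.142, -0.0, -3.005]
contact_force: [0.1, -0.5, -1.6]
grip_width: 39.0
finger_force: 30.0
```

Request:
servo_tool --deltas '[[[0, 0, 0.0005], [0, 0, 0]], [[0, 0, 0.0005], [0, 0, 0]], [[0, 0, 0], [0, 0, 0]], [[0, 0, 0], [0, 0, 0]]]'

```text
time: 18.52
tool_pos: [471.3, 328.2, 210.7]
tcp_rot: [3.142, 0.0, -3.005]
contact_force: [-0.2, 0.2, -1.8]
grip_width: 38.9
finger_force: 30.0
```

Request:
servo_tool --deltas '[[[0, 0, 0.0005], [0, 0, 0]], [[0, 0, 0], [0, 0, 0]], [[0, 0, 0], [0, 0, 0]]]'

```text
time: 18.9
tool_pos: [471.3, 328.2, 210.2]
tcp_rot: [3.141, 0.0, -3.005]
contact_force: [-1.0, -0.7, -1.9]
grip_width: 39.0
finger_force: 30.0
```

Request:
servo_tool --deltas '[[[0, 0, 0.0005], [0, 0, 0]], [[0, 0, 0], [0, 0, 0]], [[0, 0, 0], [0, 0, 0]]]'

```text
time: 19.27
tool_pos: [471.4, 328.3, 210.2]
tcp_rot: [3.141, 0.001, -3.005]
contact_force: [-2.4, -0.4, 3.0]
grip_width: 38.5
finger_force: 30.0
```

Request:
servo_tool --deltas '[[[0, 0, 0.0005], [0, 0, 0]], [[0, 0, 0], [0, 0, 0]], [[0, 0, 0], [0, 0, 0]]]'

```text
time: 19.65
tool_pos: [471.5, 328.3, 209.5]
tcp_rot: [3.141, 0.001, -3.005]
contact_force: [-0.4, -0.6, 5.3]
grip_width: 39.0
finger_force: 30.0
```

Request:
servo_tool --deltas '[[[0, 0, 0], [0, 0, 0]], [[0, 0, 0], [0, 0, 0]], [[0, 0, 0], [0, 0, 0]], [[0, 0, 0], [0, 0, 0]]]' --fingers 0.44

```text
time: 20.15
tool_pos: [471.3, 328.2, 209.0]
tcp_rot: [-3.142, -0.0, -3.005]
contact_force: [1.3, -0.8, -0.6]
grip_width: 40.6
finger_force: 9.8
```

Request:
servo_tool --deltas '[[[0, 0, 0], [0, 0, 0]], [[0, 0, 0], [0, 0, 0]], [[0, 0, 0], [0, 0, 0]], [[0, 0, 0], [0, 0, 0]]]' --fingers 0.465

```text
time: 20.65
tool_pos: [471.3, 328.2, 209.2]
tcp_rot: [3.142, 0.0, -3.005]
contact_force: [0.4, -0.6, -0.4]
grip_width: 42.9
finger_force: 8.3
```

Request:
servo_tool --deltas '[[[0, 0, -0.003], [0, 0, 0]], [[0, 0, -0.005], [0, 0, 0]], [[0, 0, -0.01], [0, 0, 0]], [[0, 0, -0.015], [0, 0, 0]], [[0, 0, -0.02], [0, 0, 0]], [[0, 0, -0.02], [0, 0, 0]], [[0, 0, 0], [0, 0, 0]], [[0, 0, 0], [0, 0, 0]]]'

```text
time: 21.65
tool_pos: [471.1, 328.1, 281.9]
tcp_rot: [-3.141, -0.001, -3.005]
contact_force: [-0.5, 0.1, -1.3]
grip_width: 42.8
finger_force: 8.3
```

```bash
python3 - <<'E'
from h import *
rel((490.9,-268,283,191))
im,m=snap('wrist','w6')
print('blue w',blob(im,m,(100,150,40),(125,255,255),159,(200,100,360,330),k=2))
cv2.imwrite('pics/w6b.png',cv2.resize(np.clip(im[100:350,160:420,::-1]*1.3,0,255).astype('uint8'),None,fx=2.3,fy=2.3))
E
```

```text
t 21.65 p [471.1 328.1 281.9] rpy [-1.7999e+02 -3.0000e-02 -1.7217e+02] w 42.8
turn [-0.   -0.03 -3.17] shift(after turn) [  94.3 -588.9   -1.1]
blue w [((269, 157, 29, 96), array([478.2, 328.8,  93.7,  25.3,   8.3]))]
```

View pics/w6b.png

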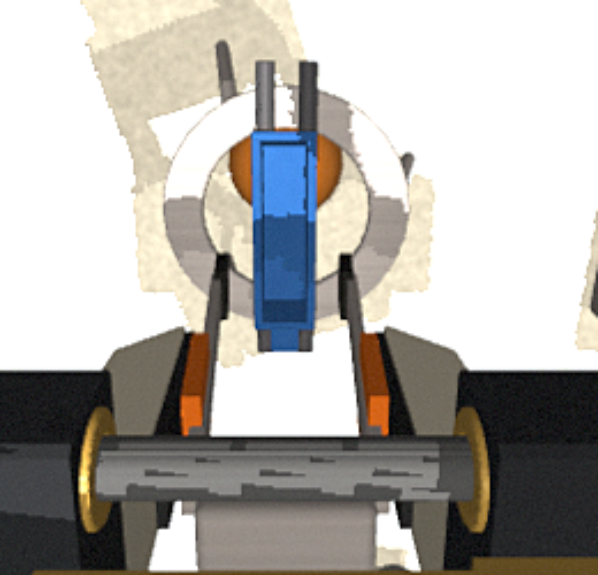

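Request:
servo_tool --deltas '[[[0, 0, 0], [0, 0, -3.2]], [[0.002, -0.012, 0], [0, 0, 0]], [[0.004, -0.026, 0], [0, 0, 0]], [[0.006, -0.038, 0], [0, 0, 0]], [[0.006, -0.038, 0], [0, 0, 0]], [[0.006, -0.038, 0], [0, 0, 0]], [[0.006, -0.038, 0], [0, 0, 0]], [[0.006, -0.038, 0], [0, 0, 0]], [[0.006, -0.038, 0], [0, 0, 0]], [[0.006, -0.038, 0], [0, 0, 0]], [[0.006, -0.038, 0], [0, 0, 0]], [[0.006, -0.038, 0], [0, 0, 0]], [[0.006, -0.038, 0], [0, 0, 0]], [[0.006, -0.038, 0], [0, 0, 0]], [[0.006, -0.038, 0], [0, 0, 0]], [[0.006, -0.038, 0], [0, 0, 0]], [[0.006, -0.032, 0], [0, 0, 0]], [[0.004, -0.025, 0], [0, 0, 0]], [[0, 0, 0], [0, 0, 0]], [[0, 0, 0], [0, 0, 0]]]'

```text
time: 24.2
tool_pos: [491.6, -267.3, 282.0]
tcp_rot: [3.141, -0.0, -2.949]
contact_force: [-0.4, -0.4, -1.2]
grip_width: 42.5
finger_force: 8.3
```

```bash
python3 - <<'E'
from h import *
rel((490.5,-267.3,150,191))
E
```

```text
t 24.2 p [ 491.6 -267.3  282. ] rpy [ 1.7995e+02 -1.0000e-02 -1.6898e+02] w 42.5
turn [ 0.05 -0.01  0.02] shift(after turn) [  1.1   0.2 132. ]
```

Request:
servo_tool --deltas '[[[0.001, 0, 0.02], [0, 0, 0]], [[0, 0, 0.03], [0, 0, 0]], [[0, 0, 0.03], [0, 0, 0]], [[0, 0, 0.025], [0, 0, 0]], [[0, 0, 0.015], [0, 0, 0]], [[0, 0, 0.01], [0, 0, 0]], [[0, 0, 0], [0, 0, 0]], [[0, 0, 0], [0, 0, 0]]]'

```text
time: 25.2
tool_pos: [491.3, -268.3, 153.0]
tcp_rot: [-3.141, 0.001, -2.949]
contact_force: [-0.1, -0.1, -0.5]
grip_width: 42.7
finger_force: 8.3
```

```bash
python3 - <<'E'
from h import *
rel((490.5,-267.3,81,191))
im,m=snap('wrist','w7')
cv2.imwrite('pics/w7b.png',cv2.resize(np.clip(im[110:310,180:400,::-1]*1.4,0,255).astype('uint8'),None,fx=3,fy=3))
E
```

```text
t 25.2 p [ 491.3 -268.3  153. ] rpy [-1.7994e+02  7.0000e-02 -1.6896e+02] w 42.7
turn [-0.06  0.07  0.04] shift(after turn) [ 0.5  1.2 72. ]
```

View pics/w7b.png

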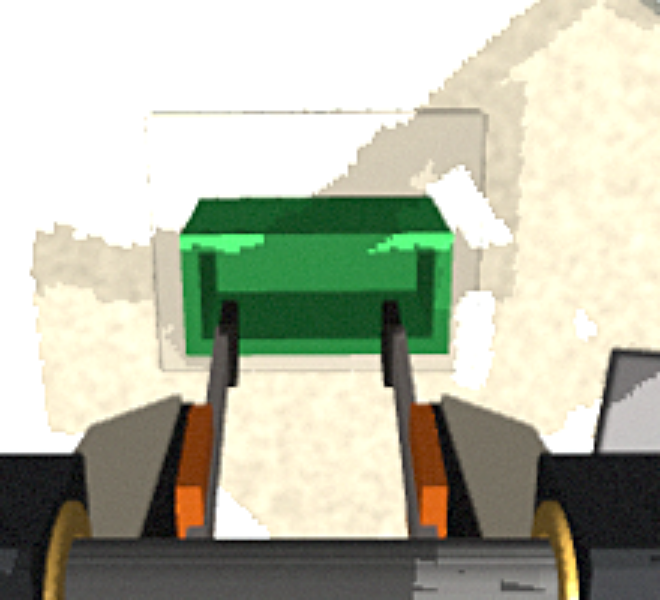

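Request:
servo_tool --deltas '[[[0, 0.0017, 0.01], [0, 0, 0]], [[0, 0, 0.015], [0, 0, 0]], [[0, 0, 0.015], [0, 0, 0]], [[0, 0, 0.015], [0, 0, 0]], [[0, 0, 0.008], [0, 0, 0]], [[0, 0, 0.005], [0, 0, 0]], [[0, 0, 0], [0, 0, 0]], [[0, 0, 0], [0, 0, 0]], [[0, 0, 0], [0, 0, 0]]]'

```text
time: 26.38
tool_pos: [490.7, -266.6, 84.6]
tcp_rot: [-3.141, 0.001, -2.949]
contact_force: [-0.3, 0.9, -1.3]
grip_width: 42.8
finger_force: 8.3
```

Request:
servo_tool --deltas '[[[0, 0, 0.001], [0, 0, 0]], [[0, 0, 0.0005], [0, 0, 0]], [[0, 0, 0], [0, 0, 0]], [[0, 0, 0], [0, 0, 0]]]'

```text
time: 26.88
tool_pos: [490.5, -266.4, 82.7]
tcp_rot: [3.141, 0.0, -2.949]
contact_force: [0.3, -0.6, -0.7]
grip_width: 43.2
finger_force: 8.3
```

Request:
servo_tool --deltas '[[[0, 0, 0.0008], [0, 0, 0]], [[0, 0, 0.0005], [0, 0, 0]], [[0, 0, 0], [0, 0, 0]], [[0, 0, 0], [0, 0, 0]]]'

```text
time: 27.38
tool_pos: [490.5, -266.4, 81.4]
tcp_rot: [3.142, 0.0, -2.949]
contact_force: [0.2, -0.8, -0.8]
grip_width: 42.7
finger_force: 8.3
```

Request:
servo_tool --deltas '[[[0, 0, 0.0005], [0, 0, 0]], [[0, 0, 0], [0, 0, 0]], [[0, 0, 0], [0, 0, 0]]]'

```text
time: 27.75
tool_pos: [490.5, -266.4, 80.9]
tcp_rot: [3.142, 0.0, -2.949]
contact_force: [-1.1, -0.4, -1.1]
grip_width: 42.8
finger_force: 8.3
```

Request:
servo_tool --deltas '[[[0, 0, 0], [0, 0, 0]], [[0, 0, 0], [0, 0, 0]], [[0, 0, 0], [0, 0, 0]], [[0, 0, 0], [0, 0, 0]], [[0, 0, 0], [0, 0, 0]], [[0, 0, 0], [0, 0, 0]], [[0, 0, 0], [0, 0, 0]]]' --fingers 1

```text
time: 28.62
tool_pos: [490.5, -266.4, 80.9]
tcp_rot: [3.142, 0.0, -2.949]
contact_force: [0.1, -0.2, 0.2]
grip_width: 91.8
finger_force: 0.0
```

Request:
servo_tool --deltas '[[[0, 0, -0.01], [0, 0, 0]], [[0, 0, -0.02], [0, 0, 0]], [[0, 0, -0.03], [0, 0, 0]], [[0, 0, -0.035], [0, 0, 0]], [[0, 0, -0.035], [0, 0, 0]], [[0, 0, -0.03], [0, 0, 0]], [[0, 0, -0.03], [0, 0, 0]], [[0, 0, -0.03], [0, 0, 0]], [[0, 0, 0], [0, 0, 0]], [[0, 0, 0], [0, 0, 0]]]'

```text
time: 29.88
tool_pos: [490.1, -266.2, 300.3]
tcp_rot: [3.141, -0.001, -2.949]
contact_force: [-1.1, 0.5, -0.1]
grip_width: 91.6
finger_force: 0.0
```

```bash
python3 - <<'E'
from h import *
rel((490.5,-267.3,300,191))
im,m=snap('wrist','w8'); s,ms=snap('scene','s8')
for z in (98,113):print('orange',z,blob(im,m,(0,130,60),(22,255,255),z,(245,150,315,205),k=3))
cv2.imwrite('pics/f.png',np.hstack([cv2.resize(im[130:220,230:330,::-1],(400,360)),cv2.resize(s[80:170,260:360,::-1],(400,360))]))
E
```

```text
t 29.88 p [ 490.1 -266.2  300.3] rpy [ 1.7995e+02 -3.0000e-02 -1.6897e+02] w 91.6
turn [ 0.05 -0.03  0.03] shift(after turn) [-0.2 -1.2  0.3]
orange 98 [((263, 168, 5, 26), array([ 494.8, -287.4,   30.1,    4.7,   10.1])), ((298, 168, 5, 26), array([ 486.9, -247. ,   30.1,    4.7,   12. ]))]
orange 113 [((263, 168, 5, 26), array([ 491.2, -287.2,   28.9,    4.5,   10.1])), ((298, 168, 5, 26), array([ 483.6, -248.4,   28.8,    4.5,   12. ]))]
```

View pics/f.png

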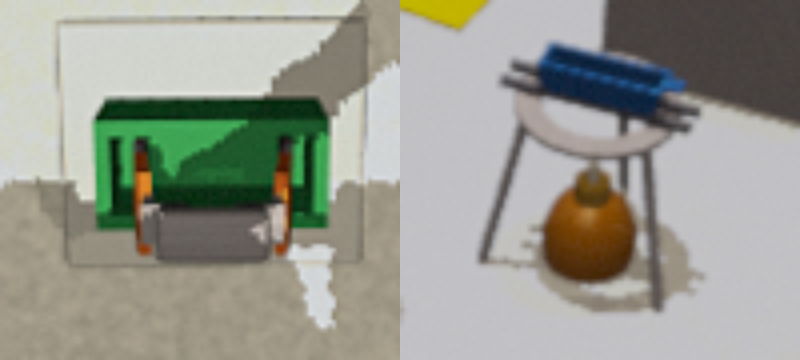

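The tongs stand upright and centred in the pocket (left), and the blue boat lies along both rods (right). I'm handing in.

```bash
python3 -c "
from plant import bot
print(bot.close_job())"
```

```text
the job is handed in; nothing more can be done
None
```

I set the blue boat down centred along the tripod rods, put the tongs back upright in their pocket and handed the job in at about 30 s; the hand-in gave no verdict, but the last pictures showed both in place.

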